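Plumb the studded bracket and square it in the jig corner

TASK

Pick up the lying bracket by the two ball studs at its head, ease the grip so that it swings and hangs plumb and still clear of the bench, then set it down on its foot on the bare bench and let go. Take it again lower down, across its bar, lift it and stand it in the jig with a long edge of its foot fully home against the tall fence and a short edge fully home against the low stop, foot flat on the base, and let go. Do not drop it, and leave the other loose things where they are.

Things in the scene. Friction and masses are not known exactly. Their poses are not given: they have to be found in the camera images.
- bracket: Bracket, 0.6-0.84 kg, the only thing with ball studs. Dark steel foot 90 (x) x 56 (y) x 12 (z); an aluminium bar 40 (x) x 20 (y) rises from its middle along +z to a rounded head, top at z=152. Origin: centre of the foot's underside; z from foot to head; mass centre 40 up z; same after a half turn about z. Starts lying on a 56 foot edge and the head, y level, head end 12 deg lower.
- bracket_studs (a point): Midpoint between the steel ball studs (radius 10) that stand out 9 mm at +y and -y of the head, 38 over both; 132 up the bracket's z, 20 above the bench at the start; axes the bracket's. Pinched here it can turn about y: at 70 N or more it stays aslant, up to 20 deg, and may creep out; eased to 30-50 N it settles within a few degrees of plumb; at 20 N it swings for seconds; under 10 N it may drop.
- jig: Fixed steel corner jig: base plate 150 (x) x 140 (y) x 12 thick, with a tall fence along its x and a low stop along its y that make a square inside corner. Origin: centre of the base's underside, on the bench; z up.
- jig_fence (a point): Middle of the tall fence's working face at the level of the base's top (12 above the bench). Fence 130 long, 12 thick, top 155 above the bench, face looking to the jig's -y (at y=+30). With the bracket home its studs point at it, 9 mm off: no room for a finger, so the second grip must close along the fence.
- jig_stop (a point): Middle of the low stop's working face at the level of the base's top. Stop 88 long (along y), 14 thick, top 37 above the bench, face looking to the jig's -x (at x=+55).
- jig_corner (a point): Where the bracket's origin is when home: on the base's top (12 above the bench), 28 from the fence face, 45 from the stop face. Axes as the jig's: +y straight into the fence, +x straight into the stop. Home, the bracket's x lies along this x, either way round.
- spanner: Loose steel spanner, 170 long, lying flat; bystander. Origin under its middle.
- hammer: Loose hammer, 260 long, lying; bystander. Origin under its middle.
- screwdriver: Loose red-handled screwdriver, 190 long, lying; bystander. Origin under its middle.
- angle: Loose L-shaped steel angle without studs, 90 x 50, 66 high; bystander. Origin under its longer leg.
- oilcan: Loose round steel can, 54 across, 110 high, standing; bystander. Origin under its centre.
- block: Loose dark steel block 80 x 45 x 45; bystander. Origin under its centre.

How it is judged:
By the outcome, as a careful person would: the job done as asked, in the order asked, and still so for the second after the job is handed in, with the robot touching nothing.
It also fails if it takes over 64 s, if anything falls off the work surface, if the arm or the gripper's body presses on something with over 40 N, if the wrist force passes 120 N, or if a joint passes its speed limit or range.

ROBOT

A 6-joint arm with a two-finger parallel gripper is mounted at the origin on the work surface. World frame = base frame: x ahead of the robot, y to its left, z up, the work surface at z = 0. Lengths are in m, angles in rad, forces in N, time in s.
With the tool pointing down it reaches from about 0.35 to 0.925 m from the base axis. Payload 6.4 kg.
Tool frame: the origin (TCP) lies midway between the tips of the shut fingers; the grasp point (between the pads) lies arm.grip_point_offset behind it (arm.grip_point_offset is the distance from the TCP to the grasp point, in m); z points along the fingers, y is the line along which they close (so a half turn about z gives the same grasp; the last joint's range is limited). The gripper opens to 85 mm and grips with 20 to 120 N. Pads are 22 mm wide; open, the fingers measure 114 mm over their backs; the gripper's body (76 mm by 85 mm) begins 54 mm behind the grasp point. The pads swing forward as they close: fully open they stand 13 mm farther back than shut.
Start: joints at [-1.307, 0.245, 1.558, -0, 1.339, -0.174], TCP at [0.276, -0.589, 0.231] pointing down, gripper open.
Joint ranges: [-3.13, 3.13], [-1.02, 2.26], [0.13, 2.54], [-0.95, 4.09], [0.21, 2.88], [-2.74, 2.74]. Speed limits (rad/s): [2.57, 2.57, 3.14, 3.14, 3.14, 3.14].

INTERFACE

Orientations are given as a 3x3 rotation matrix whose columns are the frame's x, y, z axes.
In Python, from cell import arm, optics gives the robot as it stands.
- The arm moves only by the tool apply_moves, never from a script. Its argument "plan" is a list of rows, each an object with "slide": the shift along the tool's x, y, z in mm, a list of three; "dr": the turn, a rotation vector about the tool's x, y, z in rad, a list of three. In form: [{"slide": [dx, dy, dz], "dr": [rx, ry, rz]}, ...]. A call has 1 to 8 rows; each row shifts and turns the commanded pose from where the row before left it, along the tool's axes as they then stand; what a row does not reach is not made up. A row lasts 1/8 s, in which the tool goes at most 62.5 mm and 10.7 degrees, less where a joint would pass 70% of its speed; a pose out of reach is approached as far as the arm can. A call with a gripper value outside its range is refused whole. "jaw" is the opening, from 0 (shut) to 1 (fully open), set as the call begins (left out, the last holds). The fingers move at their own pace and stop on an object; "newtons" is the grip in N (left out, the last holds). Time passes only in rows, so rows that do not move let the fingers close. It gives the time, the measured TCP pose, the force, the opening and the grip force at its end, in the units of the state.
- arm.sense(): the state, without advancing time (a new reading comes with each control period).
- optics.capture(name): name is "scene" or "top"; returns a dict with "frame" (400x640x3 uint8, red, green, blue), "camera_matrix" (3x3 intrinsics, pixels), "R" (3x3) and "t" (3): a world point X has camera coordinates R X + t. Camera axes: x right, y down, z forward; pixel columns grow to the right and rows downward; lengths in m; the calibration is good to about 2 mm. A picture is of the moment at which its call begins. There is no depth.
- arm.sign_off(): hands the job in; it is judged then, once.
The state is a dict: "clock": time; "qpos": joint angles; "joint_velocities": joint speeds; "effort": joint torques, N m; "eef_pos": TCP position; "tcp_rot": TCP orientation; "force": force on the tool from outside, world axes, zero at the start; "ft_torque": the same for the moment, N m; "width": finger opening in m; "grasp_force": force on a finger pad.
Only numpy, scipy, OpenCV 4.12 (cv2) and the standard library are available. Lean on these libraries where they do the work, as an engineer would, in place of code of your own. Each camera call takes 0.05 s, during which the arm holds its last target. There are 200 camera calls.

## Working session

There is one attempt and no reset: what is moved stays moved. The work goes in short steps, Python scripts to look and compute and a tool call to move; the robot and the scene stay as the last step left them, time stands still between calls to the robot, and variables do not carry over. Pictures are saved under pics/ and viewed, at most 10 in all, crops included, and the job is handed in when it is done.

Besides the shell and the picture viewer there is one more tool, called as name(argument=value, ...) on one line, values as JSON. apply_moves: Moves the arm, as the interface text tells. Its arguments: {"type":"object","properties":{"plan":{"type":"array","items":{"type":"object","properties":{"slide":{"type":"array","items":{"type":"number"}},"dr":{"type":"array","items":{"type":"number"}}}}},"jaw":{"type":"number"},"newtons":{"type":"number"}},"required":["plan"]}

```bash
mkdir -p pics; ls
python3 - <<'E'
from cell import arm, optics
import cv2, numpy as np
s=arm.sense(); print(s, arm.grip_point_offset)
for n in ("scene","top"):
    c=optics.capture(n); cv2.imwrite(f"pics/{n}0.png",c["frame"][:,:,::-1]); print(n,c["camera_matrix"],c["R"],c["t"])
E
```

```text
pics
{'clock': 0.0, 'qpos': array([-1.30710844e+00,  2.45800696e-01,  1.55903588e+00, -4.10604929e-06,
        1.33870175e+00, -1.74091117e-01]), 'joint_velocities': array([ 0.00027498, -0.00012214,  0.00144415, -0.00149586,  0.00016383,
       -0.00073782]), 'effort': array([ 2.18581754e-04, -4.29512608e+01, -3.26127434e+01, -1.56808587e-04,
        5.33164479e-03, -3.92774794e-06]), 'eef_pos': array([ 0.27541341, -0.58814164,  0.23017713]), 'tcp_rot': array([[ 9.05695123e-01,  4.23929338e-01, -5.10982202e-04],
       [ 4.23929515e-01, -9.05693238e-01,  1.87737561e-03],
       [ 3.33081476e-04, -1.91695037e-03, -9.99998107e-01]]), 'force': array([0.01012887, 0.29821716, 1.0512548 ]), 'ft_torque': array([ 0.06133175,  0.01828333, -0.01043811]), 'grasp_force': 0.0, 'width': 0.08550237258882024} 0.0187
scene [[467.92450224   0.         323.16037648]
 [  0.         467.92450224 194.03917679]
 [  0.           0.           1.        ]] [[-0.71642835  0.69760802 -0.00857167]
 [ 0.60024785  0.61008659 -0.517201  ]
 [-0.3555741  -0.37568258 -0.85582104]] [ 0.41096315 -0.30284096  1.71630254]
top [[399.17555841   0.         327.12758012]
 [  0.         399.17555841 199.18640257]
 [  0.           0.           1.        ]] [[ 5.95943078e-04 -9.99712118e-01  2.39859336e-02]
 [-9.96496896e-01 -2.59957228e-03 -8.35893450e-02]
 [ 8.36276343e-02 -2.38520939e-02 -9.96211572e-01]] [-0.01224538  0.55083069  1.05858055]
```

Run:
```python
import cv2,numpy as np
for n in ("scene","top"):
    i=cv2.imread(f"pics/{n}0.png"); cv2.imwrite(f"pics/{n}0b.png",cv2.resize(i,(800,500),interpolation=cv2.INTER_CUBIC))
```

```text
(no output)
```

View pics/scene0b.png

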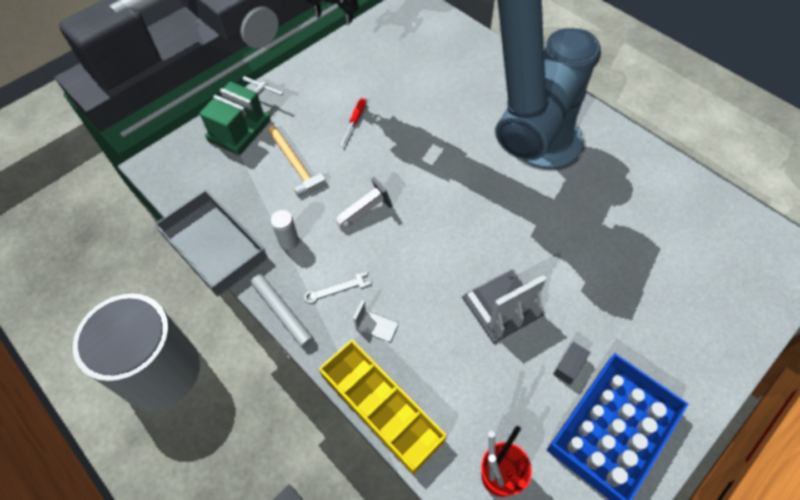

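View pics/top0b.png

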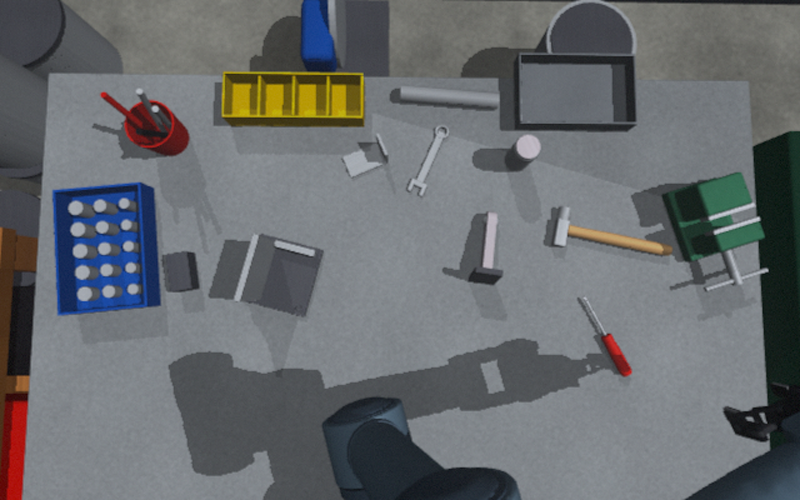

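The scene view shows the bracket at about (365,205), lying with its foot at the right, and the jig at (505,300). In the top view the bracket is at (487,248) with its foot towards the robot, and the jig is at (270,272) with its fence on the left and its stop at the far end. I'll enlarge both.

Run:
```python
import cv2,numpy as np
S=cv2.imread("pics/scene0.png");T=cv2.imread("pics/top0.png")
def crop(i,x,y,w=80,h=60,k=5):
    c=cv2.resize(i[y:y+h,x:x+w],(w*k,h*k),interpolation=cv2.INTER_CUBIC)
    for u in range(0,w,10):
        cv2.putText(c,str(x+u),(u*k,8),0,.3,(0,0,255),1); cv2.line(c,(u*k,10),(u*k,14),(0,0,255),1)
    for v in range(10,h,10):
        cv2.putText(c,str(y+v),(0,v*k+3),0,.3,(0,0,255),1); cv2.line(c,(20,v*k),(24,v*k),(0,0,255),1)
    return c
A=np.vstack([np.hstack([crop(S,258,135),crop(T,350,165)]),np.hstack([crop(S,365,210),crop(T,180,180,80,80)[:300] if 0 else cv2.resize(crop(T,165,183,100,75,4),(400,300))])])
cv2.imwrite("pics/comp.png",A)
```

```text
(no output)
```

View pics/comp.png

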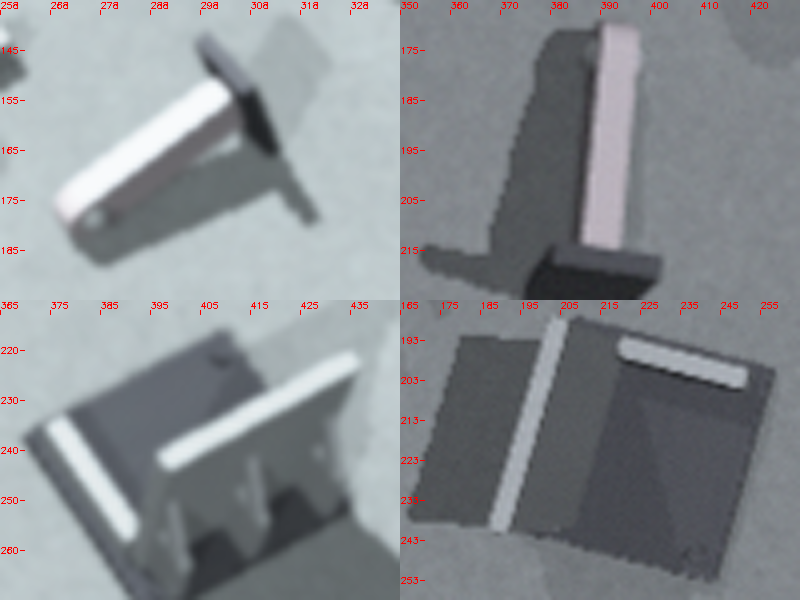

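The crops show the edges clearly: fence strip, stop strip, base corners, bar face, foot and one stud. I'll fit both poses jointly from the two views.

```bash
cat > h.py <<'E'
import numpy as np, cv2
from scipy.optimize import least_squares
from scipy.spatial.transform import Rotation as Ro
from cell import arm, optics
C={n:optics.capture(n) for n in ("scene","top")} 
def proj(n,X):
    c=C[n]; p=(c["R"]@np.asarray(X).T).T+c["t"]; q=(c["camera_matrix"]@p.T).T; return q[:,:2]/q[:,2:]
E
python3 - <<'E'
from h import *
def px(l,ox,oy,k,x0,y0): return np.array([[(u-ox)/k+x0,(v-oy)/k+y0] for u,v in l])
# jig
tp=px([(555,318),(568,320),(490,529),(507,531),(622,337),(619,357),(748,368),(743,388),(776,370),(716,582)],400,300,4,165,183)-.4
sp=px([(163,472),(157,460),(352,350),(361,361),(46,425),(62,415),(124,542),(138,530),(20,438),(225,330)],0,300,5,365,210)-.4
def jm(fx,sy,hf):
    t=[(fx+65,42,hf),(fx+65,30,hf),(fx-65,42,hf),(fx-65,30,hf),(69,sy+44,37),(55,sy+44,37),(69,sy-44,37),(55,sy-44,37),(75,-70,12),(-75,-70,12)]
    s=[t[0],t[1],t[3],t[2],t[6],t[7],t[4],t[5],t[8],t[9]]
    return np.array(t)/1e3,np.array(s)/1e3
def f(p):
    R=Ro.from_euler('z',p[2]).as_matrix(); t,s=jm(p[3]*1e3,p[4]*1e3,p[5]*1e3); o=np.array([p[0],p[1],0])
    return np.r_[(proj("top",t@R.T+o)-tp).ravel(),(proj("scene",s@R.T+o)-sp).ravel()]
r=least_squares(f,[.5,.25,-.2,0,-.02,.155],loss='soft_l1'); print(r.x,np.degrees(r.x[2])); print(f(r.x).reshape(-1,2).round(1).tolist())
a=px([(582,247),(622,249),(600,27),(640,29),(556,243),(663,257),(658,282)],400,0,5,350,165)-.4
b=px([(232,100),(207,82),(95,217),(197,38),(243,85)],0,0,5,258,135)-.4
def g(p):
    A=Ro.from_euler('z',p[2]).as_matrix(); t=p[5]
    z=np.array([np.cos(t),0,-np.sin(t)]);x=np.array([np.sin(t),0,np.cos(t)]);R=A@np.c_[x,np.cross(z,x),z]
    s=np.array([p[0],p[1],p[3]]); o=np.array([0,0,.132]); zt=p[4]*1e3
    m=np.array([(20,-10,12),(20,10,12),(20,-10,zt),(20,10,zt),(45,-28,12),(45,28,12),(45,28,0)])/1e3
    n=np.array([(20,-10,12),(20,10,12),(0,-15,132),(45,28,12),(45,-28,12)])/1e3
    return np.r_[(proj("top",(m-o)@R.T+s)-a).ravel(),(proj("scene",(n-o)@R.T+s)-b).ravel()]
for fix in (1,0):
    h=lambda p: np.r_[g(p),(p[5]-np.radians(12))*(1000 if fix else 5), (p[3]-.02)*(0 if fix else 1)]
    r=least_squares(h,[.6,-.1,0,.02,.14,.21],loss='soft_l1'); print(r.x,np.degrees(r.x[2])); print(g(r.x).reshape(-1,2).round(1).tolist())
E
```

```text
[ 4.95622821e-01  2.64389382e-01 -2.55930210e-01 -1.06316720e-04
 -1.51709039e-02  1.52062343e-01] -14.66372089811081
[[-1.2, -0.4], [0.4, 0.4], [-0.5, 0.1], [0.2, 0.9], [-0.3, -0.4], [-1.0, -0.4], [0.2, 0.2], [0.0, 0.3], [-0.9, -0.6], [-0.8, 0.0], [0.6, -0.0], [-0.7, -1.1], [-1.2, 0.0], [-0.4, 1.1], [-0.9, -0.2], [-0.2, -0.3], [-0.3, -0.3], [0.8, -0.1], [0.1, -1.1], [-0.8, -0.8]]
[ 0.61445511 -0.18887377 -0.14620756  0.0217011   0.14213284  0.20940135] -8.377076095499554
[[-0.4, 1.9], [-0.8, 2.7], [0.6, -0.3], [-0.1, 0.4], [-0.3, -0.7], [0.0, -0.3], [0.6, -0.7], [-0.3, -1.2], [1.3, -1.5], [0.4, 0.9], [-1.5, 0.0], [-0.9, 1.8]]
[ 0.62493967 -0.18497603 -0.10129633  0.04362895  0.13145383  0.01076524] -5.803852473762477
[[-0.4, 0.8], [-0.7, 1.2], [0.0, -0.2], [-0.5, 0.2], [-0.5, 0.4], [-0.1, -0.2], [0.5, -0.5], [-1.0, -0.5], [0.4, -0.7], [-1.7, -0.3], [-1.4, 0.1], [-0.2, 1.5]]
```

```bash
cat >> h.py <<'E'
def rows(P,yaw,n,R=None,p=None):
    """equal rows, from the measured pose to world TCP P, tool down, tool x at yaw deg; prints slide mm/dr rad"""
    s=arm.sense(); R=s["tcp_rot"] if R is None else R; p=s["eef_pos"] if p is None else p
    c,d=np.cos(np.radians(yaw)),np.sin(np.radians(yaw)); T=np.array([[c,d,0],[d,-c,0],[0,0,-1]])
    w=Ro.from_matrix(R.T@T).as_rotvec()/n; step=(np.array(P)-p)/n*1e3
    for i in range(n):
        print((step@R).round(1).tolist(), w.round(4).tolist()); R=R@Ro.from_rotvec(w).as_matrix()
E
python3 - <<'E'
from h import *
def px(l,ox,oy,k,x0,y0): return np.array([[(u-ox)/k+x0,(v-oy)/k+y0] for u,v in l])
a=px([(600,27),(640,29),(556,243),(663,257),(658,282),(586,210),(626,210)],400,0,5,350,165)-.4
b=px([(95,217),(197,38),(243,85)],0,0,5,258,135)-.4
def g(p):
    A=Ro.from_euler('z',p[2]).as_matrix(); t=np.radians(12)
    z=np.array([np.cos(t),0,-np.sin(t)]);x=np.array([np.sin(t),0,np.cos(t)]);R=A@np.c_[x,np.cross(z,x),z]
    s=np.array([p[0],p[1],p[3]]); o=np.array([0,0,.132]); zt=p[4]*1e3
    m=np.array([(20,-10,zt),(20,10,zt),(45,-28,12),(45,28,12),(45,28,0),(20,-10,p[5]*1e3),(20,10,p[5]*1e3)])/1e3
    n=np.array([(0,-15,132),(45,28,12),(45,-28,12)])/1e3
    return np.r_[(proj("top",(m-o)@R.T+s)-a).ravel(),(proj("scene",(n-o)@R.T+s)-b).ravel()]
for z in (0,1):
    r=least_squares(lambda p: np.r_[g(p),z*(p[3]-.02)*3000],[.6,-.1,0,.02,.14,.04],loss='soft_l1'); print(r.x,np.degrees(r.x[2])); print(g(r.x).reshape(-1,2).round(1).tolist())
rows([.614,-.189,.12],-8,12)
E
```

```text
[ 0.61258913 -0.18774739 -0.14378808  0.02598226  0.14341871  0.04091128] -8.238450380483322
[[0.5, -0.3], [-0.2, 0.4], [-0.4, -0.0], [0.1, 0.4], [0.7, -0.1], [-0.2, -0.6], [-0.7, 0.5], [0.9, 0.0], [-1.0, -1.0], [-0.4, 0.8]]
[ 0.61222968 -0.18908239 -0.14391332  0.02002326  0.14478282  0.0416596 ] -8.24562563528564
[[0.6, -0.3], [-0.1, 0.4], [-0.2, 0.2], [0.1, 0.6], [0.7, 0.1], [-0.1, -0.6], [-0.6, 0.5], [0.9, 0.7], [-1.0, -0.1], [-0.5, 1.6]]
[39.7, -18.2, 9.3] [-0.0001, 0.0, 0.0481]
[38.7, -20.1, 9.3] [-0.0001, 0.0, 0.0481]
[37.7, -21.9, 9.3] [-0.0001, 0.0, 0.0481]
[36.6, -23.7, 9.3] [-0.0001, 0.0, 0.0481]
[35.4, -25.4, 9.3] [-0.0001, 0.0, 0.0481]
[34.2, -27.1, 9.3] [-0.0001, 0.0, 0.0481]
[32.8, -28.7, 9.3] [-0.0001, 0.0, 0.0481]
[31.4, -30.3, 9.3] [-0.0001, 0.0, 0.0481]
[29.9, -31.8, 9.2] [-0.0001, 0.0, 0.0481]
[28.4, -33.2, 9.2] [-0.0001, 0.0, 0.0481]
[26.7, -34.5, 9.2] [-0.0001, 0.0, 0.0481]
[25.0, -35.7, 9.2] [-0.0001, 0.0, 0.0481]
```

apply_moves(plan=[{"slide":[39.7,-18.2,9.3],"dr":[0,0,0.048]},{"slide":[38.7,-20.1,9.3],"dr":[0,0,0.048]},{"slide":[37.7,-21.9,9.3],"dr":[0,0,0.048]},{"slide":[36.6,-23.7,9.3],"dr":[0,0,0.048]},{"slide":[35.4,-25.4,9.3],"dr":[0,0,0.048]},{"slide":[34.2,-27.1,9.3],"dr":[0,0,0.048]},{"slide":[32.8,-28.7,9.3],"dr":[0,0,0.048]},{"slide":[31.4,-30.3,9.3],"dr":[0,0,0.048]}], jaw=1)

```text
clock: 1.3
eef_pos: [0.5018, -0.3213, 0.1567]
tcp_rot: [[0.999, 0.052, 0.0], [0.052, -0.999, -0.0], [0.0, 0.0, -1.0]]
force: [1.5, -0.4, 0.3]
width: 0.0854
grasp_force: 0.0
```

Run:
```python
from h import *
rows([.6125,-.188,.09],-8.2,6)
```

```text
[19.6, -20.7, 10.9] [-0.0004, 0.0002, 0.0335]
[18.9, -21.3, 10.9] [-0.0004, 0.0002, 0.0335]
[18.2, -22.0, 10.9] [-0.0004, 0.0002, 0.0335]
[17.4, -22.6, 10.9] [-0.0004, 0.0002, 0.0335]
[16.7, -23.1, 10.9] [-0.0004, 0.0002, 0.0335]
[15.9, -23.7, 10.9] [-0.0004, 0.0002, 0.0335]
```

apply_moves(plan=[{"slide":[19.6,-20.7,11],"dr":[0,0,0.033]},{"slide":[18.9,-21.3,11],"dr":[0,0,0.033]},{"slide":[18.2,-22,11],"dr":[0,0,0.033]},{"slide":[17.4,-22.6,11],"dr":[0,0,0.033]},{"slide":[0,0,0],"dr":[0,0,0]},{"slide":[0,0,0],"dr":[0,0,0]}])

```text
clock: 2.15
eef_pos: [0.5746, -0.2363, 0.1133]
tcp_rot: [[0.997, -0.078, 0.0], [-0.078, -0.997, -0.001], [0.0, 0.001, -1.0]]
force: [0.8, 0.6, 0.3]
width: 0.0852
grasp_force: 0.0
```

Run:
```python
from h import *
print(arm.sense()["eef_pos"],arm.sense()["clock"])
rows([.6125,-.188,.09],-8.2,2)
c=C["top"]["frame"]; 
cv2.imwrite("pics/t1.png",cv2.resize(c[140:240,330:450,::-1],(720,600),interpolation=cv2.INTER_CUBIC))
```

```text
[ 0.57453688 -0.23658402  0.11355208] 2.25
[17.0, -25.7, 11.8] [0.0003, -0.0004, 0.032]
[16.2, -26.3, 11.8] [0.0003, -0.0004, 0.032]
```

View pics/t1.png

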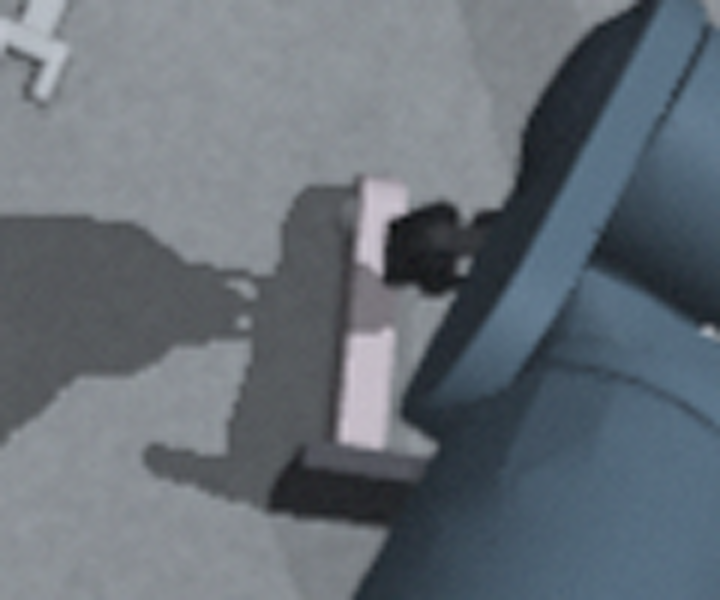

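The arm is over the bracket. The stud shows at crop (350,210), which is px (388,175). I'll move above it, then check the alignment in the scene view.

apply_moves(plan=[{"slide":[17,-25.7,11.8],"dr":[0,0,0.032]},{"slide":[16.2,-26.3,11.8],"dr":[0,0,0.032]},{"slide":[0,0,20],"dr":[0,0,0]},{"slide":[0,0,0],"dr":[0,0,0]},{"slide":[0,0,0],"dr":[0,0,0]}])

```text
clock: 2.88
eef_pos: [0.6124, -0.1879, 0.0696]
tcp_rot: [[0.99, -0.143, 0.0], [-0.143, -0.99, -0.0], [0.0, 0.0, -1.0]]
force: [-0.6, -0.7, 0.5]
width: 0.0853
grasp_force: 0.0
```

Run:
```python
from h import *
s=arm.sense();print(s["eef_pos"]); P=s["eef_pos"]
c=C["scene"]["frame"]; 
cv2.imwrite("pics/s2.png",cv2.resize(c[115:215,240:360,::-1],(720,600),interpolation=cv2.INTER_CUBIC))
y=np.radians(-8.2);h=np.array([np.cos(y),np.sin(y),0]);l=np.array([-h[1],h[0],0]);S=np.array([.6125,-.188,.021])
for n,o in (("scene",(240,115)),): print(((proj(n,[S+.015*l,S-.015*l,P])-o)*6+3).round())
print(proj("top",[S+.015*l]))
```

```text
[ 0.61288888 -0.18782089  0.07024845]
[[229. 386.]
 [199. 349.]
 [205. 317.]]
[[386.18213867 176.19643033]]
```

View pics/s2.png

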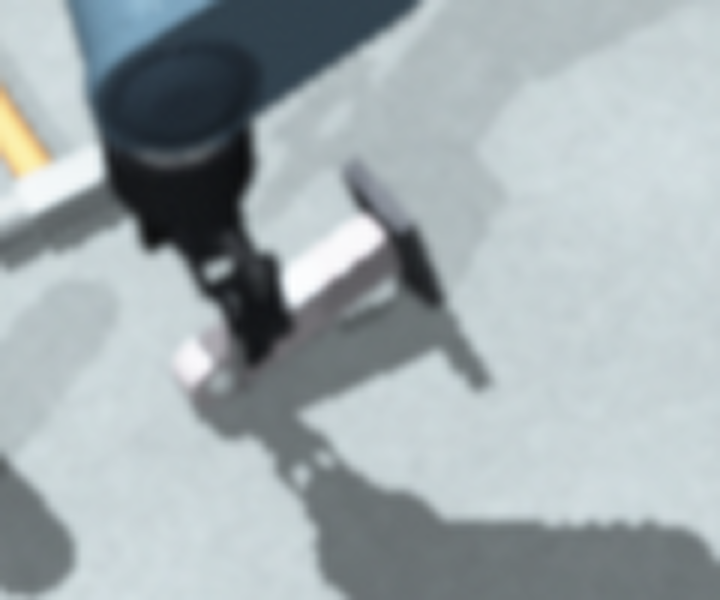

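Run:
```python
from h import *
obs={"scene":(276.2,178.1),"top":(387.9,174.6)}
y=np.radians(-8.2);l=np.array([-np.sin(y),np.cos(y),0])
def f(p): return np.r_[proj("scene",[p])[0]-obs["scene"],proj("top",[p])[0]-obs["top"]]
r=least_squares(f,[.61,-.18,.02]);print(r.x,r.fun,"centre",r.x-.015*l)
for n in obs:
    r=least_squares(lambda p:proj(n,[[*p,.023]])[0]-obs[n],[.61,-.18]);print(n,r.x-.015*l[:2])
```

```text
[ 0.61813612 -0.17676646  0.02520987] [-0.22146178 -0.05582398 -0.14971637  0.11362234] centre [ 0.61599668 -0.1916131   0.02520987]
scene [ 0.61481862 -0.19216665]
top [ 0.6166359  -0.19242078]
```

Triangulating the stud alone gives a centre at (0.616, -0.192), so I'll shift by (3.8, 3.5) and descend.

apply_moves(plan=[{"slide":[3.5,3.5,0],"dr":[0,0,0]},{"slide":[0,0,25],"dr":[0,0,0]},{"slide":[0,0,25],"dr":[0,0,0]},{"slide":[0,0,17],"dr":[0,0,0]},{"slide":[0,0,0],"dr":[0,0,0]}])

```text
clock: 3.7
eef_pos: [0.6148, -0.1903, 0.0008]
tcp_rot: [[0.99, -0.142, -0.003], [-0.142, -0.99, 0.001], [-0.003, -0.001, -1.0]]
force: [0.5, -0.5, 0.7]
width: 0.0856
grasp_force: 0.0
```

apply_moves(plan=[{"slide":[0,0,0],"dr":[0,0,0]},{"slide":[0,0,0],"dr":[0,0,0]},{"slide":[0,0,0],"dr":[0,0,0]},{"slide":[0,0,0],"dr":[0,0,0]},{"slide":[0,0,0],"dr":[0,0,0]},{"slide":[0,0,0],"dr":[0,0,0]}], jaw=0, newtons=70)

```text
clock: 4.45
eef_pos: [0.6166, -0.1911, 0.0039]
tcp_rot: [[0.99, -0.142, 0.002], [-0.142, -0.99, -0.001], [0.002, 0.001, -1.0]]
force: [-0.8, 1.7, 5.8]
width: 0.0342
grasp_force: 69.0
```

Width is 34 rather than 38, so the pads may be off the ball apex. I'll regrip 4 mm lower to test this.

apply_moves(plan=[{"slide":[0,0,0],"dr":[0,0,0]},{"slide":[0,0,2],"dr":[0,0,0]},{"slide":[0,0,2],"dr":[0,0,0]},{"slide":[0,0,0],"dr":[0,0,0]}], jaw=0.7)

```text
clock: 4.95
eef_pos: [0.6154, -0.1906, -0.0022]
tcp_rot: [[0.99, -0.142, -0.001], [-0.142, -0.99, 0.0], [-0.001, -0.0, -1.0]]
force: [0.2, -0.0, 0.6]
width: 0.0595
grasp_force: 0.0
```

apply_moves(plan=[{"slide":[0,0,0],"dr":[0,0,0]},{"slide":[0,0,0],"dr":[0,0,0]},{"slide":[0,0,0],"dr":[0,0,0]},{"slide":[0,0,0],"dr":[0,0,0]},{"slide":[0,0,0],"dr":[0,0,0]}], jaw=0, newtons=70)

```text
clock: 5.58
eef_pos: [0.6162, -0.191, -0.0007]
tcp_rot: [[0.99, -0.142, 0.001], [-0.142, -0.99, -0.0], [0.001, 0.0, -1.0]]
force: [-1.9, 1.0, 6.0]
width: 0.0344
grasp_force: 69.3
```

The width is unchanged, so that is the pads' own give and the grip is good. Next I'll raise the head on an arc about the foot edge.

apply_moves(plan=[{"slide":[-2.3,0,-12.4],"dr":[0,0,0]},{"slide":[-3.4,0,-12.2],"dr":[0,0,0]},{"slide":[-4.4,0,-11.8],"dr":[0,0,0]},{"slide":[-5.4,0,-11.3],"dr":[0,0,0]},{"slide":[-6.4,0,-10.7],"dr":[0,0,0]},{"slide":[-7.3,0,-10],"dr":[0,0,0]},{"slide":[-8.2,0,-9.3],"dr":[0,0,0]},{"slide":[-9,0,-8.6],"dr":[0,0,0]}])

```text
clock: 6.58
eef_pos: [0.5693, -0.1841, 0.0853]
tcp_rot: [[0.99, -0.142, 0.0], [-0.142, -0.99, -0.0], [0.0, 0.0, -1.0]]
force: [-0.1, -0.6, -4.1]
width: 0.0342
grasp_force: 69.9
```

apply_moves(plan=[{"slide":[-9.7,0,-7.7],"dr":[0,0,0]},{"slide":[-10.4,0,-6.8],"dr":[0,0,0]},{"slide":[-11,0,-5.9],"dr":[0,0,0]},{"slide":[-11.4,0,-4.9],"dr":[0,0,0]},{"slide":[-11.8,0,-3.8],"dr":[0,0,0]},{"slide":[-12,0,-2.8],"dr":[0,0,0]},{"slide":[-12,0,-1.7],"dr":[0,0,0]},{"slide":[-12,0,-1],"dr":[0,0,0]}])

```text
clock: 7.58
eef_pos: [0.4799, -0.1715, 0.1198]
tcp_rot: [[0.99, -0.142, 0.001], [-0.142, -0.99, -0.001], [0.001, 0.001, -1.0]]
force: [1.1, 0.4, 2.6]
width: 0.0344
grasp_force: 71.0
```

apply_moves(plan=[{"slide":[0,0,-10],"dr":[0,0,0]},{"slide":[0,0,-15],"dr":[0,0,0]},{"slide":[0,0,-15],"dr":[0,0,0]},{"slide":[0,0,-10],"dr":[0,0,0]},{"slide":[0,0,-5],"dr":[0,0,0]},{"slide":[0,0,0],"dr":[0,0,0]},{"slide":[0,0,0],"dr":[0,0,0]}], newtons=55)

```text
clock: 8.45
eef_pos: [0.48, -0.1711, 0.1736]
tcp_rot: [[0.99, -0.142, -0.001], [-0.142, -0.99, 0.001], [-0.001, -0.0, -1.0]]
force: [0.6, 0.1, -5.3]
width: 0.0344
grasp_force: 70.7
```

Run:
```python
from h import *
s=arm.sense();print(s["eef_pos"],s["force"]);P=s["eef_pos"]+[0,0,.021]
a=C["scene"]["frame"][90:210,260:380,::-1];b=C["top"]["frame"][140:260,330:450,::-1]
print(proj("scene",[P])-[260,90],proj("top",[P])-[330,140])
cv2.imwrite("pics/ab.png",cv2.resize(np.hstack([a,b]),(800,400),interpolation=cv2.INTER_CUBIC))
```

```text
[ 0.48002851 -0.17111465  0.17355179] [ 0.03480267 -0.04670348 -5.73428645]
[[45.66054965 32.80923088]] [[69.04690734 84.07085082]]
```

View pics/ab.png

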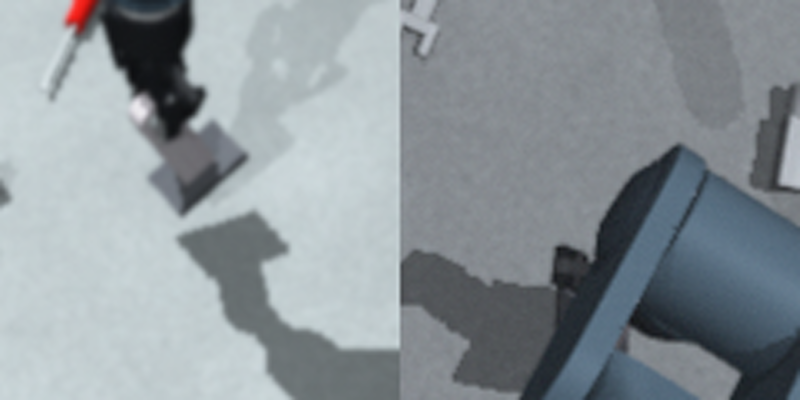

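The scene view shows the bracket in the air, still aslant, with its head at (145,110) and its foot at (200,180). I'll ease the grip to 40 N.

apply_moves(plan=[{"slide":[0,0,0],"dr":[0,0,0]},{"slide":[0,0,0],"dr":[0,0,0]},{"slide":[0,0,0],"dr":[0,0,0]},{"slide":[0,0,0],"dr":[0,0,0]},{"slide":[0,0,0],"dr":[0,0,0]},{"slide":[0,0,0],"dr":[0,0,0]},{"slide":[0,0,0],"dr":[0,0,0]},{"slide":[0,0,0],"dr":[0,0,0]}], jaw=0, newtons=36)

```text
clock: 9.55
eef_pos: [0.4804, -0.1713, 0.1742]
tcp_rot: [[0.99, -0.142, 0.0], [-0.142, -0.99, -0.0], [0.0, 0.0, -1.0]]
force: [-0.6, -0.2, -6.3]
width: 0.0341
grasp_force: 70.7
```

apply_moves(plan=[{"slide":[0,0,0],"dr":[0,0,0]},{"slide":[0,0,0],"dr":[0,0,0]},{"slide":[0,0,0],"dr":[0,0,0]},{"slide":[0,0,0],"dr":[0,0,0]},{"slide":[0,0,0],"dr":[0,0,0]},{"slide":[0,0,0],"dr":[0,0,0]},{"slide":[0,0,0],"dr":[0,0,0]},{"slide":[0,0,0],"dr":[0,0,0]}])

```text
clock: 10.55
eef_pos: [0.4804, -0.1713, 0.1742]
tcp_rot: [[0.99, -0.142, -0.0], [-0.142, -0.99, 0.0], [-0.0, -0.0, -1.0]]
force: [0.5, 0.4, -5.3]
width: 0.0346
grasp_force: 70.7
```

Run:
```python
from h import *
s=arm.sense();print(s["eef_pos"],s["force"],s["clock"],s["width"],s["grasp_force"]);P=s["eef_pos"]+[0,0,.021]
a=C["scene"]["frame"]
i=cv2.resize(a[105:165,280:360,::-1],(800,600),interpolation=cv2.INTER_CUBIC)
# model overlay, plumb, foot 132 below studs
y=np.radians(-8.2);R=Ro.from_euler('z',y).as_matrix();m=np.array([(sx*45,sy*28,z) for z in (-132,-120) for sx,sy in ((1,1),(1,-1),(-1,-1),(-1,1))])/1e3
q=((proj("scene",m@R.T+P)-[280,105]+.5)*10-.5).round().astype(int)
for k in (0,4): cv2.polylines(i,[q[k:k+4]],True,(0,0,255) if k else (0,255,0),1)
cv2.imwrite("pics/hang.png",i)
```

```text
[ 0.4803858  -0.17135308  0.17420834] [-0.21351913  0.94737852 -5.65697917] 10.65 0.034435948104898646 70.67949414253235
```

View pics/hang.png

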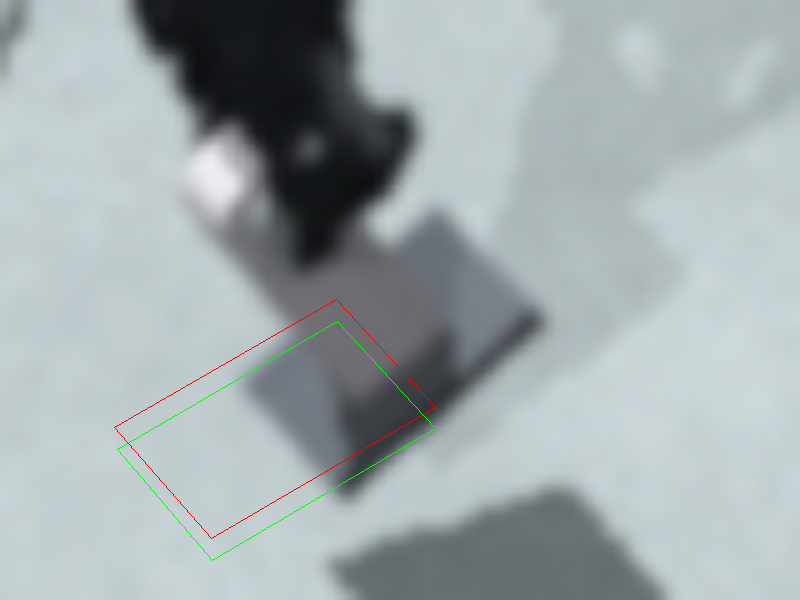

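It hasn't swung: the overlay shows it still aslant by about 25 deg, and the grip force is still 70.7 N, so the newtons change did not take. I'll re-issue it with a slightly changed jaw value.

apply_moves(plan=[{"slide":[0,0,0],"dr":[0,0,0]},{"slide":[0,0,0],"dr":[0,0,0]}], jaw=0.02, newtons=36)

```text
clock: 10.9
eef_pos: [0.4804, -0.1713, 0.1742]
tcp_rot: [[0.99, -0.142, -0.0], [-0.142, -0.99, 0.0], [-0.0, -0.0, -1.0]]
force: [0.5, -0.8, -6.4]
width: 0.0345
grasp_force: 70.7
```

The drive seems to self-lock, so I'll relieve it by opening in tiny steps while watching the force.

apply_moves(plan=[{"slide":[0,0,0],"dr":[0,0,0]},{"slide":[0,0,0],"dr":[0,0,0]}], jaw=0.4, newtons=40)

```text
clock: 11.15
eef_pos: [0.4804, -0.1713, 0.1742]
tcp_rot: [[0.99, -0.142, -0.0], [-0.142, -0.99, 0.0], [-0.0, 0.0, -1.0]]
force: [-0.7, 0.3, -6.3]
width: 0.0343
grasp_force: 67.8
```

apply_moves(plan=[{"slide":[0,0,0],"dr":[0,0,0]},{"slide":[0,0,0],"dr":[0,0,0]}], jaw=0.405)

```text
clock: 11.4
eef_pos: [0.4804, -0.1713, 0.1742]
tcp_rot: [[0.99, -0.142, 0.0], [-0.142, -0.99, -0.0], [0.0, -0.0, -1.0]]
force: [-0.5, 0.0, -6.0]
width: 0.0346
grasp_force: 56.4
```

apply_moves(plan=[{"slide":[0,0,0],"dr":[0,0,0]},{"slide":[0,0,0],"dr":[0,0,0]}], jaw=0.41)

```text
clock: 11.65
eef_pos: [0.4804, -0.1714, 0.1742]
tcp_rot: [[0.99, -0.142, 0.0], [-0.142, -0.99, -0.0], [0.0, 0.0, -1.0]]
force: [-0.7, -0.2, -6.0]
width: 0.0353
grasp_force: 45.5
```

apply_moves(plan=[{"slide":[0,0,0],"dr":[0,0,0]},{"slide":[0,0,0],"dr":[0,0,0]},{"slide":[0,0,0],"dr":[0,0,0]},{"slide":[0,0,0],"dr":[0,0,0]},{"slide":[0,0,0],"dr":[0,0,0]},{"slide":[0,0,0],"dr":[0,0,0]}], jaw=0.413)

```text
clock: 12.4
eef_pos: [0.4804, -0.1714, 0.1742]
tcp_rot: [[0.99, -0.142, -0.0], [-0.142, -0.99, -0.0], [-0.0, 0.0, -1.0]]
force: [-0.0, -0.1, -6.0]
width: 0.0354
grasp_force: 39.3
```

apply_moves(plan=[{"slide":[0,0,0],"dr":[0,0,0]},{"slide":[0,0,0],"dr":[0,0,0]},{"slide":[0,0,0],"dr":[0,0,0]},{"slide":[0,0,0],"dr":[0,0,0]},{"slide":[0,0,0],"dr":[0,0,0]},{"slide":[0,0,0],"dr":[0,0,0]},{"slide":[0,0,0],"dr":[0,0,0]},{"slide":[0,0,0],"dr":[0,0,0]}], jaw=0.4155)

```text
clock: 13.4
eef_pos: [0.4803, -0.1713, 0.1742]
tcp_rot: [[0.99, -0.142, -0.0], [-0.142, -0.99, 0.0], [-0.0, -0.0, -1.0]]
force: [0.1, -0.1, -5.7]
width: 0.0355
grasp_force: 34.3
```

```bash
cat > look.py <<'E'
from h import *
import sys
s=arm.sense();print(s["eef_pos"],s["force"],s["ft_torque"],s["clock"],s["width"],s["grasp_force"]);P=s["eef_pos"]+[0,0,.021]
m=np.array([(sx*45,sy*28,z) for z in (-132,-120) for sx,sy in ((1,1),(1,-1),(-1,-1),(-1,1))])/1e3
out=[]
w={"scene":(280,105),"top":(340,165)}
for n in w:
    i=cv2.resize(C[n]["frame"][w[n][1]:w[n][1]+80,w[n][0]:w[n][0]+80,::-1],(400,400),interpolation=cv2.INTER_CUBIC)
    R=Ro.from_euler('z',np.radians(-8.2)).as_matrix()
    q=((proj(n,m@R.T+P)-w[n]+.5)*5-.5).round().astype(int)
    for k in (0,4): cv2.polylines(i,[q[k:k+4]],True,(0,0,255) if k else (0,255,0),1)
    out.append(i)
cv2.imwrite(sys.argv[1],np.hstack(out))
E
python3 look.py pics/hang2.png
```

```text
[ 0.48035808 -0.17133597  0.17417186] [-0.22058001  0.11824914 -5.92831595] [-0.03927724 -0.12779175  0.00735192] 13.5 0.035566696114505934 34.28055703639984
```

View pics/hang2.png

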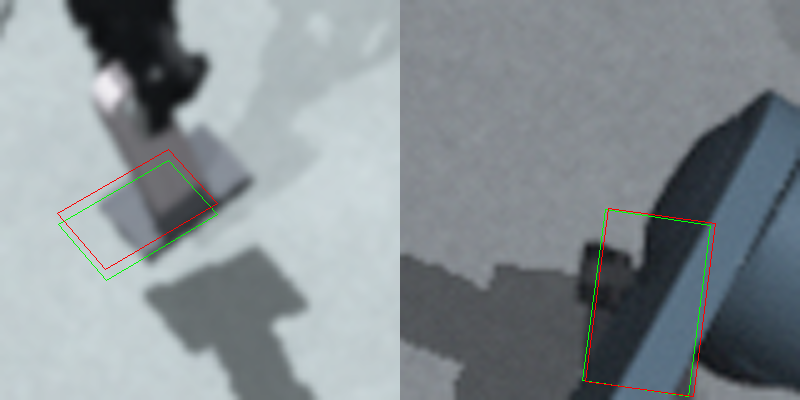

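The bracket has partly swung: the foot is centred near (176,193) against (137,210) for plumb, about 13 deg off. The torque y of -0.13 agrees, so I can use torque as the tilt gauge. I'll ease further.

apply_moves(plan=[{"slide":[0,0,0],"dr":[0,0,0]},{"slide":[0,0,0],"dr":[0,0,0]},{"slide":[0,0,0],"dr":[0,0,0]},{"slide":[0,0,0],"dr":[0,0,0]},{"slide":[0,0,0],"dr":[0,0,0]},{"slide":[0,0,0],"dr":[0,0,0]},{"slide":[0,0,0],"dr":[0,0,0]},{"slide":[0,0,0],"dr":[0,0,0]}], jaw=0.418)

```text
clock: 14.5
eef_pos: [0.4804, -0.1713, 0.1742]
tcp_rot: [[0.99, -0.142, -0.0], [-0.142, -0.99, 0.0], [-0.0, -0.0, -1.0]]
force: [-1.5, 0.5, -6.5]
width: 0.036
grasp_force: 29.5
```

```bash
python3 look.py pics/hang3.png
```

```text
[ 0.48034945 -0.17134024  0.17417103] [ 0.46390463 -0.02836894 -5.59440286] [-0.05095067 -0.11458811  0.00335422] 14.6 0.03596823862905024 29.529427886009216
```

apply_moves(plan=[{"slide":[0,0,0],"dr":[0,0,0]},{"slide":[0,0,0],"dr":[0,0,0]},{"slide":[0,0,0],"dr":[0,0,0]},{"slide":[0,0,0],"dr":[0,0,0]},{"slide":[0,0,0],"dr":[0,0,0]},{"slide":[0,0,0],"dr":[0,0,0]}], jaw=0.421)

```text
clock: 15.35
eef_pos: [0.4804, -0.1713, 0.1742]
tcp_rot: [[0.99, -0.142, 0.0], [-0.142, -0.99, 0.0], [0.0, -0.0, -1.0]]
force: [0.3, -0.2, -6.1]
width: 0.036
grasp_force: 24.2
```

```bash
cat > tilt.py <<'E'
# tilt from the scene camera: move a small patch search along the swing plane, using foot edge correlation
from h import *
s=arm.sense();print(s["ft_torque"],s["clock"],s["grasp_force"]);P=s["eef_pos"]+[0,0,.021]
g=C["scene"]["frame"].astype(float).mean(2); g=cv2.GaussianBlur(g,(0,0),.7)
gx,gy=cv2.Sobel(g,-1,1,0)/8,cv2.Sobel(g,-1,0,1)/8
y=np.radians(-8.2);A=Ro.from_euler('z',y).as_matrix()
E8=[((45,28,-120),(-45,28,-120)),((45,28,-132),(-45,28,-132)),((45,-28,-120),(45,28,-120)),((45,-28,-132),(45,28,-132)),((-45,28,-120),(-45,-28,-120)),((45,-28,-120),(-45,-28,-120))]
best=[]
for t in np.arange(-12,32,1.):
    R=A@Ro.from_euler('y',t,degrees=True).as_matrix(); sc=0
    for a,b in E8:
        L=np.linspace(a,b,25)/1e3; q=proj("scene",L@R.T+P); d=q[-1]-q[0]; n=np.array([-d[1],d[0]])/np.hypot(*d)
        m=lambda G: cv2.remap(G,q[:,:1].astype(np.float32),q[:,1:].astype(np.float32),1).ravel()
        sc+=abs((m(gx)*n[0]+m(gy)*n[1]).mean())
    best.append((round(sc,1),t))
print(sorted(best)[::-1][:6])
E
python3 tilt.py
```

```text
[ 0.06343464 -0.09085557 -0.01167221] 15.45 24.165937900543213
[(np.float64(96.4), np.float64(6.0)), (np.float64(90.9), np.float64(7.0)), (np.float64(90.3), np.float64(5.0)), (np.float64(76.2), np.float64(4.0)), (np.float64(74.8), np.float64(8.0)), (np.float64(61.7), np.float64(3.0))]
```

The edge-based tilt gauge reads 6 deg. I'll ease a little more.

apply_moves(plan=[{"slide":[0,0,0],"dr":[0,0,0]},{"slide":[0,0,0],"dr":[0,0,0]},{"slide":[0,0,0],"dr":[0,0,0]},{"slide":[0,0,0],"dr":[0,0,0]},{"slide":[0,0,0],"dr":[0,0,0]},{"slide":[0,0,0],"dr":[0,0,0]},{"slide":[0,0,0],"dr":[0,0,0]},{"slide":[0,0,0],"dr":[0,0,0]}], jaw=0.423)

```text
clock: 16.45
eef_pos: [0.4804, -0.1714, 0.1742]
tcp_rot: [[0.99, -0.142, 0.0], [-0.142, -0.99, -0.0], [0.0, 0.0, -1.0]]
force: [0.6, -0.6, -6.3]
width: 0.0362
grasp_force: 20.9
```

```bash
python3 tilt.py
```

```text
[-0.02689787  0.00157815 -0.01683946] 16.55 20.8540141582489
[(np.float64(98.3), np.float64(5.0)), (np.float64(98.0), np.float64(6.0)), (np.float64(87.2), np.float64(4.0)), (np.float64(85.3), np.float64(7.0)), (np.float64(71.9), np.float64(3.0)), (np.float64(65.3), np.float64(8.0))]
```

apply_moves(plan=[{"slide":[0,0,0],"dr":[0,0,0]},{"slide":[0,0,0],"dr":[0,0,0]},{"slide":[0,0,0],"dr":[0,0,0]},{"slide":[0,0,0],"dr":[0,0,0]},{"slide":[0,0,0],"dr":[0,0,0]},{"slide":[0,0,0],"dr":[0,0,0]}], jaw=0.425)

```text
clock: 17.3
eef_pos: [0.4804, -0.1713, 0.1742]
tcp_rot: [[0.99, -0.142, -0.0], [-0.142, -0.99, 0.0], [-0.0, -0.0, -1.0]]
force: [-1.0, -0.4, -5.5]
width: 0.0369
grasp_force: 17.7
```

```bash
sed -i 's/^best=\[\]/best=[]; P0=P/; s/^for t in/for dx,dz in [(a,b) for a in (-.003,0,.003) for b in (-.003,0,.003,.006)]:\n  P=P0+[dx,0,dz]\n  for t in/' tilt.py
python3 - <<'E'
L=open('tilt.py').read().split('\n'); k=[i for i,l in enumerate(L) if l.startswith('  for t in')][0]
for i in range(k+1,len(L)):
    if L[i].startswith('    '): L[i]='  '+L[i]
t='\n'.join(L).replace('best.append((round(sc,1),t))','best.append((round(sc,1),t,dx,dz))').replace('print(sorted(best)[::-1][:6])','for b in sorted(best)[::-1][:8]: print(*b)\nprint(max(b for b in best if b[2]==b[3]==0))')
open('tilt.py','w').write(t)
E
python3 tilt.py
```

```text
[ 0.00688526 -0.0604206   0.03571013] 17.4 17.696969211101532
111.9 6.0 0.003 -0.003
108.3 5.0 0.003 -0.003
107.8 4.0 0 -0.003
106.5 5.0 0 -0.003
105.2 5.0 0.003 0
105.0 3.0 -0.003 -0.003
102.5 4.0 0 0
101.7 6.0 0.003 0
(np.float64(102.5), np.float64(4.0), 0, 0)
```

apply_moves(plan=[{"slide":[0,0,0],"dr":[0,0,0]},{"slide":[0,0,0],"dr":[0,0,0]},{"slide":[0,0,0],"dr":[0,0,0]},{"slide":[0,0,0],"dr":[0,0,0]},{"slide":[0,0,0],"dr":[0,0,0]},{"slide":[0,0,0],"dr":[0,0,0]}], jaw=0.4262)

```text
clock: 18.15
eef_pos: [0.4804, -0.1713, 0.1742]
tcp_rot: [[0.99, -0.142, -0.0], [-0.142, -0.99, 0.0], [-0.0, -0.0, -1.0]]
force: [-0.1, 0.1, -5.9]
width: 0.0365
grasp_force: 15.9
```

```bash
python3 tilt.py
```

```text
[0.0055685  0.01420292 0.03243143] 18.25 15.89930534362793
112.9 5.0 0.003 -0.003
111.4 6.0 0.003 -0.003
110.6 4.0 0 -0.003
106.7 5.0 0.003 0
105.6 3.0 -0.003 -0.003
104.5 5.0 0 -0.003
104.1 3.0 0 -0.003
103.5 2.0 -0.003 -0.003
(np.float64(102.5), np.float64(4.0), 0, 0)
```

It is holding steady at 3–4 deg, within calibration error of plumb, with torque about 0. I'll firm the grip slightly and lower.

apply_moves(plan=[{"slide":[0,0,0],"dr":[0,0,0]},{"slide":[0,0,5],"dr":[0,0,0]},{"slide":[0,0,10],"dr":[0,0,0]},{"slide":[0,0,12],"dr":[0,0,0]},{"slide":[0,0,12],"dr":[0,0,0]},{"slide":[0,0,9],"dr":[0,0,0]},{"slide":[0,0,4],"dr":[0,0,0]},{"slide":[0,0,0],"dr":[0,0,0]}], jaw=0.422)

```text
clock: 19.25
eef_pos: [0.4803, -0.1713, 0.122]
tcp_rot: [[0.99, -0.142, -0.0], [-0.142, -0.99, 0.0], [-0.0, -0.0, -1.0]]
force: [0.2, 0.3, -5.7]
width: 0.0365
grasp_force: 17.4
```

apply_moves(plan=[{"slide":[0,0,2],"dr":[0,0,0]},{"slide":[0,0,2],"dr":[0,0,0]},{"slide":[0,0,1.5],"dr":[0,0,0]},{"slide":[0,0,1.5],"dr":[0,0,0]},{"slide":[0,0,0],"dr":[0,0,0]}])

```text
clock: 19.88
eef_pos: [0.4814, -0.1718, 0.1168]
tcp_rot: [[0.99, -0.142, 0.002], [-0.142, -0.99, -0.001], [0.002, 0.001, -1.0]]
force: [-1.4, 2.6, 5.2]
width: 0.0363
grasp_force: 17.8
```

apply_moves(plan=[{"slide":[0,0,1],"dr":[0,0,0]},{"slide":[0,0,1],"dr":[0,0,0]},{"slide":[0,0,0],"dr":[0,0,0]}], jaw=0.426)

```text
clock: 20.25
eef_pos: [0.4826, -0.1723, 0.1168]
tcp_rot: [[0.99, -0.142, 0.005], [-0.142, -0.99, -0.002], [0.005, 0.001, -1.0]]
force: [-4.6, 4.2, 14.9]
width: 0.0368
grasp_force: 16.9
```

```bash
python3 tilt.py; python3 -c "
from h import *
print(arm.sense()['eef_pos'],arm.sense()['force'])"
```

```text
[0.69960425 0.47513277 0.01866835] 20.35 16.90520703792572
94.0 6.0 0.003 -0.003
93.5 7.0 0.003 -0.003
93.0 5.0 0 -0.003
89.5 4.0 -0.003 -0.003
88.1 6.0 0 -0.003
87.6 6.0 0.003 0
86.7 3.0 -0.003 -0.003
85.5 4.0 0 -0.003
(np.float64(83.5), np.float64(5.0), 0, 0)
[ 0.48255044 -0.17224542  0.11675176] [-3.41649858  3.81546254 14.17436012]
```

It's in firm contact at the same height, so the foot is flat. I'll back off the pressing and open slowly.

apply_moves(plan=[{"slide":[0,0,-1],"dr":[0,0,0]},{"slide":[0,0,-1.2],"dr":[0,0,0]},{"slide":[0,0,0],"dr":[0,0,0]}])

```text
clock: 20.82
eef_pos: [0.481, -0.1717, 0.1166]
tcp_rot: [[0.99, -0.142, 0.001], [-0.142, -0.99, -0.001], [0.002, 0.001, -1.0]]
force: [-2.8, 2.5, 6.9]
width: 0.037
grasp_force: 16.6
```

apply_moves(plan=[{"slide":[0,0,0],"dr":[0,0,0]},{"slide":[0,0,0],"dr":[0,0,0]},{"slide":[0,0,0],"dr":[0,0,0]}], jaw=0.45)

```text
clock: 21.2
eef_pos: [0.4806, -0.1714, 0.1154]
tcp_rot: [[0.99, -0.142, 0.0], [-0.142, -0.99, 0.0], [0.0, -0.0, -1.0]]
force: [0.4, 1.4, 1.2]
width: 0.0387
grasp_force: 0.8
```

apply_moves(plan=[{"slide":[0,0,0],"dr":[0,0,0]},{"slide":[0,0,0],"dr":[0,0,0]},{"slide":[0,0,0],"dr":[0,0,0]},{"slide":[0,0,-10],"dr":[0,0,0]},{"slide":[0,0,-30],"dr":[0,0,0]},{"slide":[0,0,-30],"dr":[0,0,0]},{"slide":[0,0,-20],"dr":[0,0,0]},{"slide":[0,0,0],"dr":[0,0,0]}], jaw=0.85)

```text
clock: 22.2
eef_pos: [0.4815, -0.1721, 0.2078]
tcp_rot: [[0.99, -0.142, 0.004], [-0.142, -0.99, -0.003], [0.004, 0.002, -1.0]]
force: [-0.3, -0.5, -0.6]
width: 0.0726
grasp_force: 0.0
```

Run:
```python
from h import *
s=arm.sense();print(s["eef_pos"],s["force"],s["clock"])
P=np.array([s["eef_pos"][0],s["eef_pos"][1],0])
m=np.array([(sx*45,sy*28,z) for z in (0,12) for sx,sy in ((1,1),(1,-1),(-1,-1),(-1,1))])/1e3
out=[];w={"scene":(280,105),"top":(340,165)}
R=Ro.from_euler('z',np.radians(-8.2)).as_matrix()
for n in w:
    i=cv2.resize(C[n]["frame"][w[n][1]:w[n][1]+80,w[n][0]:w[n][0]+80,::-1],(400,400),interpolation=cv2.INTER_CUBIC)
    q=((proj(n,m@R.T+P)-w[n]+.5)*5-.5).round().astype(int)
    cv2.polylines(i,[q[4:]],True,(0,0,255),1)
    out.append(i)
cv2.imwrite("pics/stand.png",np.hstack(out))
```

```text
[ 0.4801425  -0.17121628  0.20506909] [-0.2738596  -0.74612543 -0.18018799] 22.3
```

View pics/stand.png

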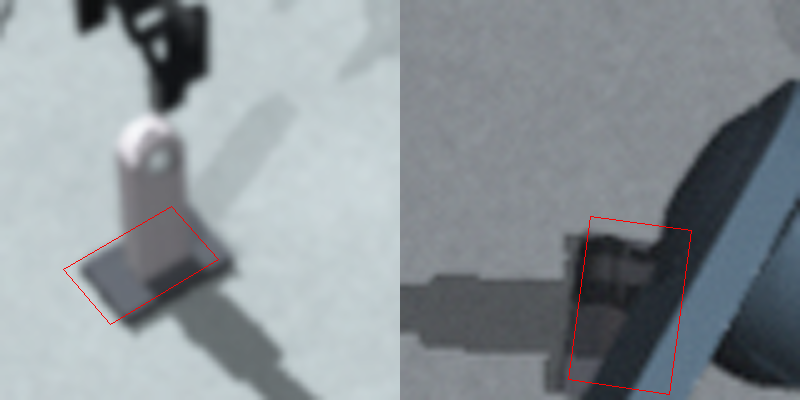

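The bracket stands upright at about (180,265) in the scene crop, a few mm off the drawn box. I'll turn the tool for the second grip and fit the standing pose from the scene edges.

apply_moves(plan=[{"slide":[0,0,0],"dr":[0,0,-0.13]},{"slide":[0,0,0],"dr":[0,0,-0.13]},{"slide":[0,0,0],"dr":[0,0,-0.13]},{"slide":[0,0,0],"dr":[0,0,-0.13]},{"slide":[0,0,0],"dr":[0,0,-0.13]},{"slide":[0,0,0],"dr":[0,0,-0.13]},{"slide":[0,0,0],"dr":[0,0,-0.13]},{"slide":[0,0,0],"dr":[0,0,-0.13]}], jaw=1)

```text
clock: 23.3
eef_pos: [0.4796, -0.1709, 0.2037]
tcp_rot: [[0.62, 0.785, -0.003], [0.785, -0.62, 0.002], [-0.0, -0.003, -1.0]]
force: [0.5, -0.5, -0.3]
width: 0.0855
grasp_force: 0.0
```

apply_moves(plan=[{"slide":[0,0,0],"dr":[0,0,-0.13]},{"slide":[0,0,0],"dr":[0,0,-0.13]},{"slide":[0,0,0],"dr":[0,0,-0.13]},{"slide":[0,0,0],"dr":[0,0,-0.13]},{"slide":[0,0,0],"dr":[0,0,0]},{"slide":[0,0,0],"dr":[0,0,0]}])

```text
clock: 24.05
eef_pos: [0.48, -0.1711, 0.2046]
tcp_rot: [[0.154, 0.988, -0.001], [0.988, -0.154, 0.001], [0.001, -0.001, -1.0]]
force: [-0.8, -0.3, 0.3]
width: 0.0854
grasp_force: 0.0
```

```bash
cat > fit.py <<'E'
from h import *
from scipy.optimize import minimize
def fit(x0,y0,yaw0,z0=0.,views=("scene",),fixyaw=None,rng=.014):
    G={}
    for n in views:
        g=cv2.GaussianBlur(C[n]["frame"].astype(np.float32),(0,0),.7)
        G[n]=[(cv2.Sobel(g[:,:,k],-1,1,0)/8,cv2.Sobel(g[:,:,k],-1,0,1)/8) for k in (0,2)]
    F=lambda sx,sy,z:(sx*45,sy*28,z)
    E=[(F(1,1,12),F(-1,1,12)),(F(1,1,0),F(-1,1,0)),(F(1,-1,12),F(1,1,12)),(F(1,-1,0),F(1,1,0)),(F(-1,1,12),F(-1,-1,12)),(F(1,-1,12),F(-1,-1,12)),
       ((20,10,12),(20,10,125)),((20,-10,12),(20,-10,125)),((-20,10,12),(-20,10,125)),((20,10,12),(-20,10,12))]
    def sc(p):
        R=Ro.from_euler('z',p[2]).as_matrix(); t=0
        for n in views:
            for a,b in E:
                q=proj(n,(np.linspace(a,b,25)/1e3)@R.T+[p[0],p[1],z0]); d=q[-1]-q[0]; nn=np.array([-d[1],d[0]])/np.hypot(*d)
                m=lambda I: cv2.remap(I,q[:,:1].astype(np.float32),q[:,1:].astype(np.float32),1).ravel()
                t+=max(abs((m(gx)*nn[0]+m(gy)*nn[1]).mean()) for gx,gy in G[n])
        return -t
    yaws=np.radians(yaw0+np.arange(-6,7,2)) if fixyaw is None else [np.radians(fixyaw)]
    c=[(sc((x0+a,y0+b,w)),x0+a,y0+b,w) for a in np.arange(-rng,rng+1e-4,.002) for b in np.arange(-rng,rng+1e-4,.002) for w in yaws]
    b=min(c); r=minimize(sc,b[1:],method='Nelder-Mead',options=dict(initial_simplex=np.array(b[1:])+np.array([(0,0,0),(.001,0,0),(0,.001,0),(0,0,.02)])))
    return r.x,np.degrees(r.x[2]),r.fun
E
python3 - <<'E'
from fit import *
s=arm.sense();print(s["eef_pos"],s["clock"],s["tcp_rot"].round(3).tolist())
for y in (None,-8.2): print(fit(.475,-.165,-8.2,fixyaw=y,rng=.016))
E
```

```text
[ 0.48019795 -0.17123551  0.20500822] 24.15 [[0.153, 0.988, -0.001], [0.988, -0.153, 0.0], [0.0, -0.001, -1.0]]
(array([ 0.47266383, -0.16232049, -0.16286818]), np.float64(-9.331659236304942), np.float64(-169.2426970631192))
(array([ 0.47265811, -0.16258627, -0.16611353]), np.float64(-9.517604142014374), np.float64(-169.26914645436665))
```

apply_moves(plan=[{"slide":[-45,0,0],"dr":[0,0,0]},{"slide":[-45,0,0],"dr":[0,0,0]},{"slide":[-45,0,0],"dr":[0,0,0]},{"slide":[-25,0,0],"dr":[0,0,0]},{"slide":[0,0,0],"dr":[0,0,0]}])

```text
clock: 24.78
eef_pos: [0.4557, -0.3304, 0.2052]
tcp_rot: [[0.155, 0.988, -0.0], [0.988, -0.155, 0.001], [0.001, -0.0, -1.0]]
force: [0.4, 0.3, 0.2]
width: 0.0858
grasp_force: 0.0
```

Run:
```python
from fit import *
s=arm.sense();print(s["eef_pos"],s["clock"])
for v in (("scene",),("top",),("scene","top")): print(v,fit(.475,-.165,-8.2,views=v,rng=.014))
cv2.imwrite("pics/raw_s.png",C["scene"]["frame"][:,:,::-1]);cv2.imwrite("pics/raw_t.png",C["top"]["frame"][:,:,::-1])
```

```text
[ 0.45607942 -0.32864501  0.20514263] 24.875
('scene',) (array([ 0.47211798, -0.1646938 , -0.20234307]), np.float64(-11.593403918150639), np.float64(-152.45411168769192))
('top',) (array([ 0.47183694, -0.16702697, -0.16146414]), np.float64(-9.251213746157024), np.float64(-98.08485547152878))
('scene', 'top') (array([ 0.47180765, -0.16643709, -0.16626152]), np.float64(-9.526083555869427), np.float64(-248.25167472754976))
```

Both views agree: the bracket stands at (0.472, -0.167), yaw -9.4 deg. I'll go over it and grip across the bar.

Run:
```python
from h import *
rows([.472,-.1685,.205],80.6,5)
```

```text
[32.1, -1.7, 0.1] [-0.0001, -0.0001, 0.0025]
[32.0, -1.8, 0.1] [-0.0001, -0.0001, 0.0025]
[32.0, -1.9, 0.1] [-0.0001, -0.0001, 0.0025]
[32.0, -2.0, 0.1] [-0.0001, -0.0001, 0.0025]
[32.0, -2.0, 0.0] [-0.0001, -0.0001, 0.0025]
```

apply_moves(plan=[{"slide":[32,-1.8,0],"dr":[0,0,0.0025]},{"slide":[32,-1.8,0],"dr":[0,0,0.0025]},{"slide":[32,-1.9,0],"dr":[0,0,0.0025]},{"slide":[32,-2,0],"dr":[0,0,0.0025]},{"slide":[32,-2,0],"dr":[0,0,0.0025]},{"slide":[0,0,0],"dr":[0,0,0]},{"slide":[0,0,0],"dr":[0,0,0]}])

```text
clock: 25.85
eef_pos: [0.4719, -0.1697, 0.2056]
tcp_rot: [[0.164, 0.987, 0.0], [0.987, -0.164, -0.0], [-0.0, 0.0, -1.0]]
force: [0.6, -0.1, -0.6]
width: 0.0852
grasp_force: 0.0
```

apply_moves(plan=[{"slide":[0,0,30],"dr":[0,0,0]},{"slide":[0,0,35],"dr":[0,0,0]},{"slide":[0,0,30],"dr":[0,0,0]},{"slide":[0,0,15],"dr":[0,0,0]},{"slide":[0,0,8],"dr":[0,0,0]},{"slide":[0,0,0],"dr":[0,0,0]},{"slide":[0,0,0],"dr":[0,0,0]}])

```text
clock: 26.72
eef_pos: [0.4725, -0.1705, 0.0885]
tcp_rot: [[0.165, 0.986, 0.002], [0.986, -0.165, -0.001], [-0.001, 0.002, -1.0]]
force: [-0.2, -0.1, 0.5]
width: 0.0852
grasp_force: 0.0
```

Run:
```python
from fit import *
s=arm.sense();print(s["eef_pos"],s["clock"],s["force"])
print(fit(.475,-.165,-9.4,rng=.01))
```

```text
[ 0.47242454 -0.17036061  0.08838605] 26.825 [ 1.10788071  0.25087304 -0.67599753]
(array([ 0.47267396, -0.16225623, -0.16213708]), np.float64(-9.289770192418763), np.float64(-169.02676360720093))
```

apply_moves(plan=[{"slide":[2,0,1.5],"dr":[0,0,0]},{"slide":[0,0,0],"dr":[0,0,0]},{"slide":[0,0,0],"dr":[0,0,0]},{"slide":[0,0,0],"dr":[0,0,0]},{"slide":[0,0,0],"dr":[0,0,0]},{"slide":[0,0,0],"dr":[0,0,0]}], jaw=0, newtons=70)

```text
clock: 27.58
eef_pos: [0.4722, -0.1681, 0.0861]
tcp_rot: [[0.165, 0.986, 0.0], [0.986, -0.165, -0.0], [-0.0, 0.0, -1.0]]
force: [-0.8, -0.1, 2.9]
width: 0.0391
grasp_force: 72.0
```

apply_moves(plan=[{"slide":[0,0,-8],"dr":[0,0,0]},{"slide":[0,0,-15],"dr":[0,0,0]},{"slide":[0,0,-15],"dr":[0,0,0]},{"slide":[0,0,-15],"dr":[0,0,0]},{"slide":[0,0,-7],"dr":[0,0,0]},{"slide":[0,0,0],"dr":[0,0,0]}])

```text
clock: 28.32
eef_pos: [0.4724, -0.1682, 0.1467]
tcp_rot: [[0.165, 0.986, 0.001], [0.986, -0.165, -0.001], [-0.001, 0.001, -1.0]]
force: [-0.5, 0.1, -5.5]
width: 0.0393
grasp_force: 71.6
```

Run:
```python
from fit import *
s=arm.sense();print(s["eef_pos"],s["clock"],s["force"],s["ft_torque"],s["width"],s["grasp_force"])
for dz in (.052,.06): print(fit(.473,-.165,-9.4,z0=dz,rng=.008))
# home: bracket origin in jig frame, jig z 12
j=np.radians(-14.66);c=np.array([.4956,.2644]);R=np.array([[np.cos(j),-np.sin(j)],[np.sin(j),np.cos(j)]])
print("home",c+R@[.010,.002],"pre",c+R@[.000,-.008])
```

```text
[ 0.4717481  -0.16779006  0.14545123] 28.425 [-1.04755743  0.34880224 -5.89579683] [ 0.02632012  0.06124212 -0.04427724] 0.03924609362548965 71.64075136184692
(array([ 0.46917899, -0.16905338, -0.1922926 ]), np.float64(-11.017554323759645), np.float64(-171.2907369711437))
(array([ 0.47300723, -0.16478163, -0.18391988]), np.float64(-10.537832609450737), np.float64(-172.0669397340001))
home [0.50578061 0.26380406] pre [0.49357534 0.25666044]
```

The bracket is held by the bar (width 39) and lifted. Next I'll carry it to a pre-place point 10 mm short of the stop and 12 mm short of the fence.

Run:
```python
from h import *
j=np.radians(-14.66);c=np.array([.4956,.2644]);R=np.array([[np.cos(j),-np.sin(j)],[np.sin(j),np.cos(j)]])
p=c+R@[0,-.010];print(p)
rows([*p,.146],75.34,14)
```

```text
[0.49306917 0.25472555]
[30.0, -3.5, -0.0] [-0.0001, -0.0, 0.0065]
[30.0, -3.7, -0.0] [-0.0001, -0.0, 0.0065]
[30.0, -3.9, -0.0] [-0.0001, -0.0, 0.0065]
[29.9, -4.0, -0.0] [-0.0001, -0.0, 0.0065]
[29.9, -4.2, -0.0] [-0.0001, -0.0, 0.0065]
[29.9, -4.4, -0.0] [-0.0001, -0.0, 0.0065]
[29.9, -4.6, -0.0] [-0.0001, -0.0, 0.0065]
[29.8, -4.8, -0.0] [-0.0001, -0.0, 0.0065]
[29.8, -5.0, -0.1] [-0.0001, -0.0, 0.0065]
[29.8, -5.2, -0.1] [-0.0001, -0.0, 0.0065]
[29.7, -5.4, -0.1] [-0.0001, -0.0, 0.0065]
[29.7, -5.6, -0.1] [-0.0001, -0.0, 0.0065]
[29.7, -5.8, -0.1] [-0.0001, -0.0, 0.0065]
[29.6, -6.0, -0.1] [-0.0001, -0.0, 0.0065]
```

apply_moves(plan=[{"slide":[15,-2,0],"dr":[0,0,0.006]},{"slide":[30,-3.7,0],"dr":[0,0,0.0065]},{"slide":[30,-3.9,0],"dr":[0,0,0.0065]},{"slide":[30,-4,0],"dr":[0,0,0.0065]},{"slide":[30,-4.2,0],"dr":[0,0,0.0065]},{"slide":[30,-4.4,0],"dr":[0,0,0.0065]},{"slide":[30,-4.6,0],"dr":[0,0,0.0065]},{"slide":[30,-4.8,0],"dr":[0,0,0.0065]}])

```text
clock: 29.52
eef_pos: [0.4828, 0.0609, 0.1456]
tcp_rot: [[0.215, 0.977, -0.001], [0.977, -0.215, 0.0], [0.0, -0.001, -1.0]]
force: [-0.1, -0.8, -6.2]
width: 0.0396
grasp_force: 71.6
```

apply_moves(plan=[{"slide":[30,-5,0],"dr":[0,0,0.0065]},{"slide":[30,-5.2,0],"dr":[0,0,0.0065]},{"slide":[30,-5.4,0],"dr":[0,0,0.0065]},{"slide":[30,-5.6,0],"dr":[0,0,0.0065]},{"slide":[30,-5.8,0],"dr":[0,0,0.0065]},{"slide":[25,-6,0],"dr":[0,0,0.0065]},{"slide":[0,0,0],"dr":[0,0,0]},{"slide":[0,0,0],"dr":[0,0,0]}])

```text
clock: 30.52
eef_pos: [0.491, 0.2369, 0.1455]
tcp_rot: [[0.253, 0.968, -0.001], [0.968, -0.253, -0.001], [-0.001, -0.001, -1.0]]
force: [-0.7, -0.5, -6.0]
width: 0.0393
grasp_force: 71.6
```

Run:
```python
from fit import *
s=arm.sense();print(s["eef_pos"],s["clock"],s["force"],s["grasp_force"])
rows([.4931,.2547,.115],75.34,2)
j=np.radians(-14.66)
Rj=np.array([[np.cos(j),-np.sin(j)],[np.sin(j),np.cos(j)]]);print("jig",Rj.T@(s["eef_pos"][:2]-[.4956,.2644]))
S=C["scene"]["frame"][190:290,350:450,::-1];T=C["top"]["frame"][170:270,160:260,::-1]
cv2.imwrite("pics/pre.png",cv2.resize(np.hstack([S,T]),(800,400),interpolation=cv2.INTER_CUBIC))
```

```text
[0.49137397 0.23637154 0.14564943] 30.625 [-0.67883351 -0.32427981 -5.54588824] 71.60765290260315
[9.1, -1.5, 15.3] [-0.0002, 0.0002, -0.0004]
[9.1, -1.5, 15.3] [-0.0002, 0.0002, -0.0004]
jig [ 0.00300506 -0.02818552]
```

apply_moves(plan=[{"slide":[7,-1.5,10],"dr":[0,0,0]},{"slide":[7,-1.5,14],"dr":[0,0,0]},{"slide":[0,0,12],"dr":[0,0,0]},{"slide":[0,0,5],"dr":[0,0,0]},{"slide":[0,0,2],"dr":[0,0,0]},{"slide":[0,0,0],"dr":[0,0,0]}])

```text
clock: 31.38
eef_pos: [0.4926, 0.2511, 0.1031]
tcp_rot: [[0.253, 0.967, 0.0], [0.967, -0.253, 0.0], [0.0, 0.0, -1.0]]
force: [0.1, -0.3, -6.6]
width: 0.0395
grasp_force: 71.5
```

apply_moves(plan=[{"slide":[0,0,1.5],"dr":[0,0,0]},{"slide":[0,0,1.5],"dr":[0,0,0]},{"slide":[0,0,1],"dr":[0,0,0]},{"slide":[0,0,0],"dr":[0,0,0]}])

```text
clock: 31.88
eef_pos: [0.4922, 0.2511, 0.0988]
tcp_rot: [[0.253, 0.967, -0.0], [0.967, -0.253, -0.0], [-0.0, -0.0, -1.0]]
force: [-0.1, -0.2, -5.8]
width: 0.0392
grasp_force: 71.5
```

apply_moves(plan=[{"slide":[0,0,0.7],"dr":[0,0,0]},{"slide":[0,0,0.7],"dr":[0,0,0]},{"slide":[0,0,0],"dr":[0,0,0]}])

```text
clock: 32.25
eef_pos: [0.4925, 0.2512, 0.0982]
tcp_rot: [[0.253, 0.967, 0.0], [0.967, -0.253, 0.0], [0.0, 0.0, -1.0]]
force: [-2.8, -0.4, -0.7]
width: 0.0393
grasp_force: 72.2
```

Touching the base. I'll slide towards the fence (tool +x).

apply_moves(plan=[{"slide":[3,0,0],"dr":[0,0,0]},{"slide":[3,0,0],"dr":[0,0,0]},{"slide":[3,0,0],"dr":[0,0,0]},{"slide":[2,0,0],"dr":[0,0,0]},{"slide":[1,0,0],"dr":[0,0,0]},{"slide":[0,0,0],"dr":[0,0,0]}])

```text
clock: 33.0
eef_pos: [0.4961, 0.2627, 0.0982]
tcp_rot: [[0.253, 0.967, 0.001], [0.968, -0.253, -0.0], [-0.0, 0.001, -1.0]]
force: [-1.9, -3.6, 4.4]
width: 0.0391
grasp_force: 72.8
```

apply_moves(plan=[{"slide":[1,0,0],"dr":[0,0,0]},{"slide":[1,0,0],"dr":[0,0,0]},{"slide":[1,0,0],"dr":[0,0,0]},{"slide":[0,0,0],"dr":[0,0,0]}])

```text
clock: 33.5
eef_pos: [0.4967, 0.2651, 0.0983]
tcp_rot: [[0.253, 0.968, 0.001], [0.968, -0.253, -0.002], [-0.001, 0.001, -1.0]]
force: [-2.2, -6.6, 5.2]
width: 0.0391
grasp_force: 73.0
```

apply_moves(plan=[{"slide":[1,0,0],"dr":[0,0,0]},{"slide":[1,0,0],"dr":[0,0,0]},{"slide":[1,0,0],"dr":[0,0,0]},{"slide":[0,0,0],"dr":[0,0,0]}])

```text
clock: 34.0
eef_pos: [0.4972, 0.2671, 0.0984]
tcp_rot: [[0.253, 0.968, -0.0], [0.968, -0.253, -0.004], [-0.004, 0.001, -1.0]]
force: [-4.2, -10.4, 9.7]
width: 0.0391
grasp_force: 73.3
```

The fence is met (10 N). Now I'll slide towards the stop (tool +y).

apply_moves(plan=[{"slide":[-1,2,-0.7],"dr":[0,0,0]},{"slide":[0,2.5,0],"dr":[0,0,0]},{"slide":[0,2,0],"dr":[0,0,0]},{"slide":[0,1,0],"dr":[0,0,0]},{"slide":[0,0,0],"dr":[0,0,0]}])

```text
clock: 34.62
eef_pos: [0.4988, 0.2663, 0.0988]
tcp_rot: [[0.253, 0.967, -0.015], [0.968, -0.253, -0.001], [-0.005, -0.014, -1.0]]
force: [-21.9, -4.5, 21.9]
width: 0.0389
grasp_force: 74.7
```

apply_moves(plan=[{"slide":[0,1,0],"dr":[0,0,0]},{"slide":[0,1,0],"dr":[0,0,0]},{"slide":[0,1,0],"dr":[0,0,0]},{"slide":[0,0,0],"dr":[0,0,0]}])

```text
clock: 35.12
eef_pos: [0.5005, 0.2659, 0.099]
tcp_rot: [[0.252, 0.967, -0.018], [0.968, -0.253, -0.001], [-0.005, -0.017, -1.0]]
force: [-27.1, -3.3, 27.4]
width: 0.0393
grasp_force: 75.2
```

The force rose early, so this may be friction jamming. I'll lift 2 mm and feel for the stop without touching the base.

apply_moves(plan=[{"slide":[-1,-4,0],"dr":[0,0,0]},{"slide":[-2,-4,-2.5],"dr":[0,0,0]},{"slide":[0,0,-0.5],"dr":[0,0,0]},{"slide":[0,0,0],"dr":[0,0,0]}])

```text
clock: 35.62
eef_pos: [0.4983, 0.2641, 0.1006]
tcp_rot: [[0.254, 0.967, -0.0], [0.967, -0.254, 0.0], [0.0, -0.0, -1.0]]
force: [0.1, 0.0, -5.2]
width: 0.0393
grasp_force: 71.6
```

```bash
cat > jp.py <<'E'
from h import *
s=arm.sense();j=np.radians(-14.66)
Rj=np.array([[np.cos(j),-np.sin(j)],[np.sin(j),np.cos(j)]]);print("jig",(Rj.T@(s["eef_pos"][:2]-[.4956,.2644])*1e3).round(1),s["eef_pos"][2].round(4),"F",(Rj.T@s["force"][:2]).round(1),s["force"][2].round(1),s["clock"],"T",s["ft_torque"].round(2),s["tcp_rot"][:,2].round(3))
E
python3 jp.py
```

```text
jig [2.8 0.4] 0.1008 F [ 0.7 -0.3] -5.3 35.725 T [-0.02 -0.02  0.05] [-0.  0. -1.]
```

apply_moves(plan=[{"slide":[0,1.5,0],"dr":[0,0,0]},{"slide":[0,1.5,0],"dr":[0,0,0]},{"slide":[0,0,0],"dr":[0,0,0]}])

```text
clock: 36.1
eef_pos: [0.5014, 0.2633, 0.1012]
tcp_rot: [[0.253, 0.967, 0.0], [0.967, -0.253, 0.0], [0.0, 0.0, -1.0]]
force: [0.7, 0.4, -6.1]
width: 0.0394
grasp_force: 71.6
```

```bash
python3 jp.py
```

```text
jig [5.7 0.4] 0.1012 F [0.4 0.7] -6.7 36.2 T [-0.01 -0.01 -0.03] [ 0.  0. -1.]
```

apply_moves(plan=[{"slide":[0,1.5,0],"dr":[0,0,0]},{"slide":[0,1,0],"dr":[0,0,0]},{"slide":[0,0,0],"dr":[0,0,0]}])

```text
clock: 36.58
eef_pos: [0.5037, 0.2626, 0.1012]
tcp_rot: [[0.253, 0.967, 0.0], [0.967, -0.253, 0.0], [0.0, 0.0, -1.0]]
force: [0.0, -0.9, -5.6]
width: 0.0391
grasp_force: 71.6
```

```bash
python3 jp.py
```

```text
jig [8.2 0.3] 0.1012 F [-0.2  0.3] -5.9 36.675 T [-0.01 -0.02  0.02] [-0. -0. -1.]
```

apply_moves(plan=[{"slide":[0,1,0],"dr":[0,0,0]},{"slide":[0,0.5,0],"dr":[0,0,0]},{"slide":[0,0,0],"dr":[0,0,0]}])

```text
clock: 37.05
eef_pos: [0.5051, 0.2623, 0.1012]
tcp_rot: [[0.253, 0.967, 0.0], [0.967, -0.253, 0.0], [0.0, 0.0, -1.0]]
force: [-0.1, -0.1, -5.6]
width: 0.0391
grasp_force: 71.6
```

```bash
python3 jp.py
```

```text
jig [9.7 0.3] 0.1012 F [0.4 0.3] -5.5 37.15 T [-0.04  0.02 -0.01] [-0.  0. -1.]
```

apply_moves(plan=[{"slide":[0,0.8,0],"dr":[0,0,0]},{"slide":[0,0.8,0],"dr":[0,0,0]},{"slide":[0,0,0],"dr":[0,0,0]}])

```text
clock: 37.52
eef_pos: [0.5061, 0.262, 0.1011]
tcp_rot: [[0.253, 0.967, -0.001], [0.967, -0.253, 0.0], [-0.0, -0.001, -1.0]]
force: [-2.6, 0.9, -4.2]
width: 0.0392
grasp_force: 71.9
```

```bash
python3 jp.py
```

```text
jig [10.8  0.4] 0.1011 F [-2.9  0.1] -2.9 37.625 T [ 0.17  0.67 -0.03] [-0.001  0.    -1.   ]
```

The stop is felt at x about 10.6. Now the fence.

apply_moves(plan=[{"slide":[1,-0.5,0],"dr":[0,0,0]},{"slide":[1,0,0],"dr":[0,0,0]},{"slide":[0,0,0],"dr":[0,0,0]}])

```text
clock: 38.0
eef_pos: [0.5065, 0.2637, 0.101]
tcp_rot: [[0.253, 0.967, -0.0], [0.967, -0.253, -0.001], [-0.001, -0.0, -1.0]]
force: [-1.2, -0.9, -6.1]
width: 0.0391
grasp_force: 71.7
```

```bash
python3 jp.py
```

```text
jig [10.7  2.1] 0.101 F [-1.8 -2.6] -6.3 38.1 T [-0.36  0.36  0.02] [-0. -0. -1.]
```

apply_moves(plan=[{"slide":[1,0,0],"dr":[0,0,0]},{"slide":[0.5,0,0],"dr":[0,0,0]},{"slide":[0,0,0],"dr":[0,0,0]}])

```text
clock: 38.48
eef_pos: [0.5067, 0.2643, 0.1011]
tcp_rot: [[0.253, 0.968, -0.001], [0.968, -0.253, -0.003], [-0.003, -0.001, -1.0]]
force: [-3.0, -6.1, -3.1]
width: 0.0397
grasp_force: 71.8
```

```bash
python3 jp.py
```

```text
jig [10.7  2.7] 0.1011 F [-2.4 -6.7] -3.4 38.575 T [-1.32  0.71 -0.04] [-0.001 -0.003 -1.   ]
```

Both faces are lightly met. I'll ease the fence push slightly and lower onto the base.

apply_moves(plan=[{"slide":[-0.7,0,1],"dr":[0,0,0]},{"slide":[0,0,1],"dr":[0,0,0]},{"slide":[0,0,0.7],"dr":[0,0,0]},{"slide":[0,0,0],"dr":[0,0,0]}])

```text
clock: 39.08
eef_pos: [0.5066, 0.2641, 0.0991]
tcp_rot: [[0.253, 0.967, -0.001], [0.967, -0.253, -0.002], [-0.002, -0.001, -1.0]]
force: [-5.2, -5.0, -0.3]
width: 0.0391
grasp_force: 72.4
```

```bash
python3 jp.py
```

```text
jig [10.8  2.5] 0.0991 F [-3.6 -5.6] -0.5 39.175 T [-1.02  1.05 -0.03] [-0.001 -0.002 -1.   ]
```

apply_moves(plan=[{"slide":[0,0,0.7],"dr":[0,0,0]},{"slide":[0,0,0.6],"dr":[0,0,0]},{"slide":[0,0,0],"dr":[0,0,0]}])

```text
clock: 39.55
eef_pos: [0.5067, 0.2641, 0.0983]
tcp_rot: [[0.253, 0.968, -0.001], [0.967, -0.253, -0.002], [-0.002, -0.001, -1.0]]
force: [-5.8, -5.4, 3.4]
width: 0.0393
grasp_force: 72.7
```

```bash
python3 jp.py
```

```text
jig [10.8  2.5] 0.0983 F [-5.  -6.4] 2.9 39.65 T [-1.15  1.25 -0.02] [-0.001 -0.002 -1.   ]
```

It's on the base and pressed home against both faces. I'll relax the preload, then open slowly.

apply_moves(plan=[{"slide":[-0.6,-0.4,0],"dr":[0,0,0]},{"slide":[-0.5,-0.4,0],"dr":[0,0,0]},{"slide":[0,0,0],"dr":[0,0,0]}])

```text
clock: 40.02
eef_pos: [0.5064, 0.2638, 0.0982]
tcp_rot: [[0.253, 0.967, 0.001], [0.967, -0.253, -0.0], [0.0, 0.001, -1.0]]
force: [-3.4, -3.6, 2.2]
width: 0.0393
grasp_force: 72.4
```

```bash
python3 jp.py
```

```text
jig [10.7  2.2] 0.0982 F [-1.5 -5.3] 3.4 40.125 T [-0.83  0.83  0.02] [ 0.001 -0.    -1.   ]
```

Releasing gradually (width 39.3 mm is about jaw 0.46).

apply_moves(plan=[{"slide":[0,0,0],"dr":[0,0,0]},{"slide":[0,0,0],"dr":[0,0,0]},{"slide":[0,0,0],"dr":[0,0,0]}], jaw=0.465)

```text
clock: 40.5
eef_pos: [0.5065, 0.2638, 0.0981]
tcp_rot: [[0.253, 0.967, 0.001], [0.967, -0.253, -0.0], [0.0, 0.001, -1.0]]
force: [-2.8, -4.5, 3.0]
width: 0.0401
grasp_force: 20.9
```

apply_moves(plan=[{"slide":[0,0,0],"dr":[0,0,0]},{"slide":[0,0,0],"dr":[0,0,0]},{"slide":[0,0,0],"dr":[0,0,0]},{"slide":[0,0,0],"dr":[0,0,0]}], jaw=0.6)

```text
clock: 41.0
eef_pos: [0.506, 0.264, 0.0973]
tcp_rot: [[0.253, 0.967, 0.001], [0.967, -0.253, 0.0], [0.001, 0.0, -1.0]]
force: [0.7, -0.1, -0.3]
width: 0.0514
grasp_force: 0.0
```

```bash
python3 jp.py
```

```text
jig [10.   2.2] 0.0972 F [ 0.3 -0.3] -0.2 41.1 T [-0.   -0.    0.01] [ 0.  0. -1.]
```

apply_moves(plan=[{"slide":[0,0,0],"dr":[0,0,0]},{"slide":[0,0,0],"dr":[0,0,0]},{"slide":[0,0,-15],"dr":[0,0,0]},{"slide":[0,0,-40],"dr":[0,0,0]},{"slide":[0,0,-50],"dr":[0,0,0]},{"slide":[-40,0,-20],"dr":[0,0,0]},{"slide":[-60,0,0],"dr":[0,0,0]},{"slide":[-60,0,0],"dr":[0,0,0]}], jaw=0.8)

```text
clock: 42.1
eef_pos: [0.4652, 0.1078, 0.2239]
tcp_rot: [[0.252, 0.968, 0.003], [0.968, -0.252, -0.0], [0.0, 0.003, -1.0]]
force: [-0.0, -0.1, -0.2]
width: 0.068
grasp_force: 0.0
```

apply_moves(plan=[{"slide":[-50,0,0],"dr":[0,0,0]},{"slide":[-30,0,0],"dr":[0,0,0]},{"slide":[0,0,0],"dr":[0,0,0]}])

```text
clock: 42.48
eef_pos: [0.445, 0.0303, 0.2234]
tcp_rot: [[0.257, 0.967, 0.002], [0.967, -0.257, -0.0], [0.0, 0.002, -1.0]]
force: [0.2, -0.4, 0.3]
width: 0.0682
grasp_force: 0.0
```

Run:
```python
from fit import *
print(arm.sense()["clock"])
j=np.radians(-14.66)
Rj=np.array([[np.cos(j),-np.sin(j)],[np.sin(j),np.cos(j)]]);h=np.array([.4956,.2644])+Rj@[.010,.002]
r=fit(h[0],h[1],-14.66,z0=.012,views=("top",),rng=.01);print(r,Rj.T@(r[0][:2]-[.4956,.2644]))
P=np.array([(sx*45,sy*28,z) for z in (0,12) for sx,sy in ((1,1),(1,-1),(-1,-1),(-1,1))])/1e3
R3=np.eye(3);R3[:2,:2]=Rj
jf=(np.array([(-65,30,12),(55,30,12),(55,-58,12)])/1e3)@R3.T+[.4956,.2644,0]
out=[];w={"scene":(360,190),"top":(170,180)}
for n in w:
    x,y=w[n];i=cv2.resize(C[n]["frame"][y:y+80,x:x+80,::-1],(400,400),interpolation=cv2.INTER_CUBIC)
    out.append(i)
    if n=="top": print("model foot top corners in crop",((proj(n,P[4:]@R3.T+[h[0],h[1],.012])-w[n]+.5)*5+[399.5,0]).round().tolist(),"fence/stop line",((proj(n,jf)-w[n]+.5)*5+[399.5,0]).round().tolist())
cv2.imwrite("pics/home.png",np.hstack(out))
```

```text
42.575
(array([ 0.5069597 ,  0.26475014, -0.25940594]), np.float64(-14.862865445777649), np.float64(-134.93848144021865)) [0.01090126 0.00321368]
model foot top corners in crop [[648.0, 87.0], [748.0, 113.0], [702.0, 275.0], [601.0, 249.0]] fence/stop line [[591.0, 303.0], [653.0, 89.0], [809.0, 130.0]]
```

View pics/home.png

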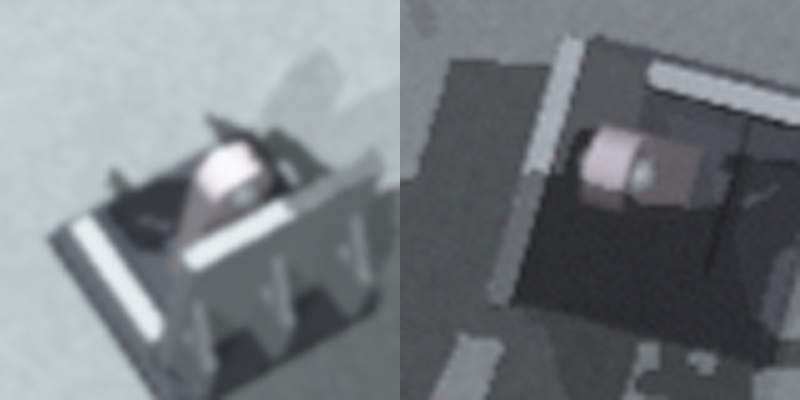

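The last view shows the bracket upright in the corner, with its head at (610,160) in the top crop and its stud facing the fence. The top-view fit gives jig (10.9, 3.2) mm and yaw -14.9 deg, against (10, 2) and -14.7 deg for home. While pressed on both faces there was almost no twist torque, so the edges were seated. Handing in.

```bash
python3 -c "
from cell import arm
print(arm.sign_off())"
```

```text
the job is handed in; nothing more can be done
None
```

I handed the job in at about 42.6 s: the bracket was hung (3–4° off plumb by camera, at 16–18 N because 30–40 N left it slanted), stood on the bench, regripped across the bar and released in the jig, both faces felt by contact and the top-view fit within about 1 mm and 0.2° of home; no verdict came back, and I didn't re-measure the other loose things.

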